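Unpin the carving clamp and swing its bar open

ROBOT

A 6-joint arm with a two-finger parallel gripper is mounted at the origin on the work surface. World frame = base frame: x ahead of the robot, y to its left, z up, the work surface at z = 0. Lengths are in mm, angles in degrees, forces in N, time in s.
With the tool pointing down it reaches from about 350 to 850 mm from the base axis. Payload 8.1 kg.
Tool frame: the origin (TCP) lies midway between the tips of the shut fingers; the grasp point (between the pads) lies 19 mm behind it; z points along the fingers, y is the line along which they close (so a half turn about z gives the same grasp; the last joint's range is limited). The gripper opens to 85 mm and grips with 20 to 120 N. Pads are 22 mm wide; open, the fingers measure 114 mm over their backs; the gripper's body (76 mm by 85 mm) begins 54 mm behind the grasp point. The pads swing forward as they close: fully open they stand 13 mm farther back than shut.
Start: joints at [71.769, 7.471, 85.268, -0, 87.261, -4.893], TCP at [138.399, 583.824, 231.292] pointing down, gripper open.
Joint ranges: [-169.43, 169.43], [-51.17, 129.36], [1.28, 143.12], [-76.62, 256.62], [0, 156.53], [-152.29, 152.29]. Speed limits (degrees/s): [136.94, 136.94, 159.86, 180, 180, 180].

INTERFACE

Orientations are given as [roll, pitch, yaw] about the fixed x, y, z axes, in that order (R = Rz(yaw) Ry(pitch) Rx(roll)).
In Python, from bench import r gives the robot as it stands.
- The arm moves only by the tool apply_moves, never from a script. Its argument "steps" is a list of rows, each a list of 7 numbers: the opening, from -1 (shut) to 1 (fully open), then the shift along the tool's x, y, z in mm, then the turn, a rotation vector about the tool's x, y, z in units of 5 degrees (1.0 is 5 degrees). A call has exactly 8 rows; each row shifts and turns the commanded pose from where the row before left it, along the tool's axes as they then stand; what a row does not reach is not made up. A row lasts 1/10 s, in which the tool goes at most 50 mm and 8.59 degrees, less where a joint would pass 70% of its speed; a pose out of reach is approached as far as the arm can. A call is refused whole if a number of a shift passes 50 or a number of a turn 1, either way. A call with a gripper value outside its range is refused whole. The fingers move at their own pace and stop on an object; "squeeze" is the grip in N (left out, the last holds). Time passes only in rows, so rows that do not move let the fingers close, or fill a call up. It gives the time, the measured TCP pose, the force, the opening and the grip force at its end, in the units of the state.
- r.sense(): the state, without advancing time (a new reading comes with each control period).
- r.snapshot(name): name is "scene" or "top" or "wrist"; returns a dict with "color" (384x512x3 uint8, blue, green, red), "depth" (384x512 float32, mm along the optical axis (not along the pixel's ray), 0 where there is no reading), "mtx" (3x3 intrinsics, pixels), "T" (4x4, takes a point from camera to world coordinates); the wrist camera has in their place "hand_eye" (4x4, takes a point from camera to tool coordinates, whose origin is the TCP and whose axes are the flange's). Camera axes: x right, y down, z forward; pixel columns grow to the right and rows downward; lengths in mm; the calibration is good to about 2 mm. A picture is of the moment at which its call begins: read the wrist's pose just before it.
- r.hand_in(): hands the job in; it is judged then, once.
The state is a dict: "time": time; "joint_pos": joint angles; "qd": joint speeds; "joint_efforts": joint torques, N m; "tool_pos": TCP position; "tcp_rot": TCP orientation; "ft_force": force on the tool from outside, world axes, zero at the start; "wrist_torque": the same for the moment, N m; "finger_gap": finger opening in mm; "grip_force": force on a finger pad.
Only numpy, scipy, OpenCV 4.12 (cv2) and the standard library are available. Lean on these libraries where they do the work, as an engineer would, in place of code of your own. Each camera call takes 0.05 s, during which the arm holds its last target. There are 200 camera calls.

TASK

Unlock the carving clamp: turn the red-handled locking pin clockwise, feeling with light pulls and never forcing it, until it can be lifted, draw it right out and park it upright in the notch of the yellow-topped stand, resting behind the notch's little lip. Then swing the clamp's steel bar open by about a quarter turn, so that the wooden blank under it lies free, and let go. Leave the blank, the can, the sanding block and the screwdriver where they are.

Things in the scene. Friction and masses are not known exactly. Their poses are not given: they have to be found in the camera images.
- pin_handle (a point): Middle of the pin's upright flat red handle: 44 mm long (pin's x), 12 mm thick (y), 33 mm high, from 5 to 38 mm above the pin's origin; this point is 21.5 mm above it.
- pin_lug (a point): Middle of the cross lug at the foot of the pin's shank: 30 mm (pin's x) by 5 mm (y), 34 to 40 mm below the pin's origin. It is clear of the bar when the pin has risen 42 mm. Pull slowly while it is caught (about 15 mm/s): a fast pull strikes the key plate too hard.
- clamp: Blue carving clamp bolted to the bench: plate 100 (x) x 240 (y) x 10 mm; origin at the centre of its underside. At local (0, 80) mm the pin's socket housing, 56 mm square, top 36 mm above the bench; at (0, -80) the bar's pivot post, 32 mm diameter. The steel bar lies over both along y and is locked by the pin standing through its end. Position and yaw vary.
- socket (a point): On the bore's axis, level with the bar's top, 58 mm above the bench. Hidden 22 to 30 mm below it is a fixed key plate with a slot 34 x 9.5 mm. The pin's lug is caught under it: pulled up, the pin rises 4 mm and stops hard. It comes out only with the lug along the slot (within about 0.15 rad), whose direction is hidden and varies: turn a little, pull lightly, try again. Over 65 N is forcing.
- pin: Loose locking pin, 0.14 kg (+-30 %), upright; origin on its axis under its flange, which rests on the bar at first. Flange 48 mm diameter, 5 mm thick. Below the origin: shoulder 29 mm diameter down to -14 mm, then shank 8 mm diameter down to -40 mm. The slot lies 0.5 to 1.5 rad clockwise (seen from above) of its starting angle; nothing stops the turning. x runs along handle and lug.
- stand: Parking stand bolted to the bench: grey foot 100 x 80 mm, grey column, yellow top plate 64 mm wide (y), 8 mm thick, top 70 mm above the bench. Origin on the bench under the notch's seat. The notch, 12 mm wide, goes through the plate and opens to -x: end wall 5 mm to the +x side of the seat, plate's edge 27 mm to the -x side, flared guides out to 41 mm. Position and yaw vary.
- notch (a point): Notch's seat, on the plate's top; x points into the notch. A lip 3 mm high crosses both sides of it 19 to 24 mm to the -x side; all else is no higher than the plate. Bring the pin in upright along +x, shank in the notch, shoulder above the lip, lug below the plate, to the end wall; lower it until the shoulder rests on the plate: pin origin 14 mm above this point. Any pin yaw.
- bar (a joint): Angle of the steel bar about its upright pivot, rad: 0 closed, growing clockwise seen from above (free end towards the clamp's +x), stop at 1.57. Stiff hinge (0.12 N m), stays where left. Bar 30 mm wide, 12 mm thick, top 58 mm above the bench; its end is a 60 mm square eye with a 35 mm square hole, over the socket.
- bar_knob (a point): Centre of the top of the black upright knob on the bar, 18 mm diameter, 40 mm high above the bar's top (its top 98 mm above the bench), 65 mm from the pivot. It moves with the bar.
- bar_pivot (a point): Point on the bar's pivot axis at the height of the bar's top, 58 mm above the bench.
- blank: Loose wooden carving blank 66 x 58 mm, 32 mm high, lying on the clamp's plate under the bar; origin at the centre of its underside. Leave alone.
- can: Red can 66 mm diameter, 95 mm high; origin under its centre. Leave alone.
- sander: Cork sanding block 100 x 60 x 35 mm; origin under its centre. Leave alone.
- screwdriver: Screwdriver 200 mm long lying on the bench. Leave alone.
Not all that is in view belongs to the job. What is shaped like the pin but blue or purple is not meant.

How it is judged:
By the outcome, as a careful person would: the job done as asked, in the order asked, and still so for the second after the job is handed in, with the robot touching nothing.
It also fails if it takes over 66 s, if anything falls off the work surface, if the arm or the gripper's body presses on something with over 40 N, if the wrist force passes 120 N, or if a joint passes its speed limit or range.

## Working session

There is one attempt and no reset: what is moved stays moved. The work goes in short steps, Python scripts to look and compute and a tool call to move; the robot and the scene stay as the last step left them, time stands still between calls to the robot, and variables do not carry over. Pictures are saved under pics/ and viewed, at most 13 in all, crops included, and the job is handed in when it is done.

Besides the shell and the picture viewer there is one more tool, called by a JSON object that holds its "api" and its "payload", one argument or row to a line. apply_moves: Moves the arm, as the interface text tells. Its arguments: {"type":"object","properties":{"steps":{"type":"array"},"squeeze":{"type":"number"}},"required":["steps"]}

```bash
mkdir -p pics; ls; python3 - <<'E'
from bench import r
import cv2,numpy as np
s=r.sense();print(s)
for n in("scene","top"):
    d=r.snapshot(n);np.savez(f"{n}.npz",**d);cv2.imwrite(f"pics/{n}.png",d["color"]);print(d["mtx"],d["T"])
E
```

```text
pics
{'time': 0.0, 'joint_pos': array([ 7.17693187e+01,  7.51840021e+00,  8.53313490e+01, -1.52146411e-03,
        8.72607918e+01, -4.89347659e+00]), 'qd': array([-0.04904931,  0.07212782,  0.05054879, -0.03868891,  0.00687783,
       -0.04619412]), 'joint_efforts': array([ 1.04425057e-03, -5.69403827e+01, -5.00541973e+01,  6.04860520e-05,
        1.52332813e-02,  1.53094241e-06]), 'tool_pos': array([138.22313744, 583.27969381, 230.19027546]), 'tcp_rot': array([-1.79889732e+02, -7.91548291e-03,  1.66662862e+02]), 'ft_force': array([ 0.7560427 , -0.30740824,  0.34326874]), 'wrist_torque': array([-0.08772503,  0.03846971, -0.01785642]), 'grip_force': 0.0, 'finger_gap': 85.54811282158593}
[[489.14840623   0.         257.86675718]
 [  0.         489.14840623 186.69842972]
 [  0.           0.           1.        ]] [[ 3.52893285e-01  5.18776524e-01 -7.78676600e-01  1.74996382e+03]
 [ 9.35575483e-01 -2.07062187e-01  2.86048539e-01 -4.41213816e+02]
 [-1.28392130e-02 -8.29455344e-01 -5.58425453e-01  9.66091666e+02]
 [ 0.00000000e+00  0.00000000e+00  0.00000000e+00  1.00000000e+00]]
[[411.05809783   0.         260.16241037]
 [  0.         411.05809783 185.79878058]
 [  0.           0.           1.        ]] [[-1.13483076e-02 -9.80819081e-01  1.94589689e-01  3.38509046e+02]
 [-9.99929468e-01  1.04494326e-02 -5.64523423e-03  6.16136070e+00]
 [ 3.50360162e-03 -1.94640028e-01 -9.80868485e-01  1.09538022e+03]
 [ 0.00000000e+00  0.00000000e+00  0.00000000e+00  1.00000000e+00]]
```

View pics/scene.png

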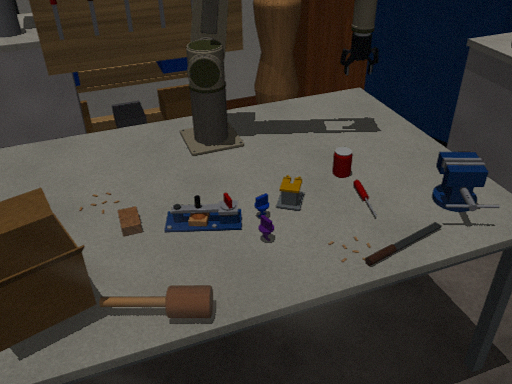

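View pics/top.png

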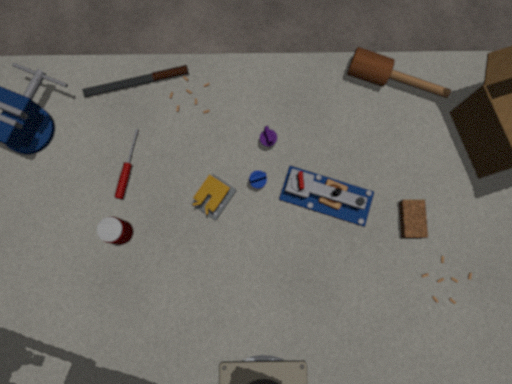

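The scene view shows the clamp at about (205,215) and the red handle at (228,201). In the top view the pin is at (299,181), the pivot at (360,201), the knob at (336,191), and the yellow stand at (211,195) with its notch opening towards (207,212).

Things that could be mistaken for the pin, in top pixels:
- blue pin (258,180)
- purple pin (268,136)
- red can (115,230)
- red screwdriver (123,180)

I choose the red handle in the clamp's eye at (299,181). I'll measure it and check a close crop.

```bash
cat > h.py <<'E'
import cv2,numpy as np
from scipy.spatial.transform import Rotation as R
def Tw(s):
    T=np.eye(4);T[:3,:3]=R.from_euler('xyz',s["tcp_rot"],degrees=True).as_matrix();T[:3,3]=s["tool_pos"];return T
def ray(d,p,T=None):
    T=d["T"] if T is None else T
    v=T[:3,:3]@np.linalg.inv(d["mtx"])@[p[0],p[1],1.]
    return T[:3,3],v
def onz(d,p,z,T=None):
    o,v=ray(d,p,T);return o+v*(z-o[2])/v[2]
def meet(r1,r2):
    (a,u),(b,v)=r1,r2;A=np.c_[u,-v];t=np.linalg.lstsq(A,b-a,rcond=None)[0]
    p,q=a+u*t[0],b+v*t[1];return (p+q)/2,np.linalg.norm(p-q)
def mask(c,name):
    h=cv2.cvtColor(c,cv2.COLOR_BGR2HSV)
    H,S,V=cv2.split(h)
    return {"red":((H<6)|(H>174))&(S>170)&(V>60),"yellow":(H>18)&(H<32)&(S>150)&(V>80),"blue":(H>100)&(H<120)&(S>120)}[name].astype(np.uint8)
def blobs(c,name,amin=15):
    n,l,st,ce=cv2.connectedComponentsWithStats(mask(c,name))
    return [(ce[i].round(1),st[i]) for i in range(1,n) if st[i][4]>=amin],l
E
python3 - <<'E'
from h import *
D={n:dict(np.load(n+".npz")) for n in("scene","top")}
for n in D:
    for c in("red","yellow","blue"):
        print(n,c,[(list(a),list(map(int,b))) for a,b in blobs(D[n]["color"],c)[0]])
t,s=D["top"],D["scene"]
print("pin",meet(ray(t,(299.5,181)),ray(s,(228,201))))
print("pivot",onz(t,(360,201),58),"knob",onz(t,(336,191),98),"stand",onz(t,(211,195),70))
a=t["color"][150:235,180:390];cv2.imwrite("pics/c1.png",cv2.resize(a,None,fx=3.8,fy=3.8,interpolation=2))
E
```

```text
scene red [([np.float64(342.2), np.float64(156.7)], [334, 153, 18, 8, 54]), ([np.float64(360.3), np.float64(188.9)], [354, 180, 14, 19, 110]), ([np.float64(227.2), np.float64(196.8)], [224, 193, 8, 9, 32])]
scene yellow [([np.float64(290.7), np.float64(183.8)], [280, 175, 22, 17, 240])]
scene blue [([np.float64(428.3), np.float64(54.9)], [364, 0, 148, 143, 12621]), ([np.float64(371.1), np.float64(55.9)], [368, 52, 7, 10, 37]), ([np.float64(173.1), np.float64(64.9)], [157, 57, 31, 17, 357]), ([np.float64(76.1), np.float64(78.5)], [73, 72, 7, 14, 64]), ([np.float64(458.3), np.float64(180.0)], [433, 152, 55, 60, 1835]), ([np.float64(261.8), np.float64(203.5)], [255, 193, 14, 25, 211]), ([np.float64(204.4), np.float64(222.2)], [165, 209, 77, 23, 950])]
top red [([np.float64(122.8), np.float64(180.7)], [116, 164, 15, 34, 252]), ([np.float64(300.2), np.float64(180.1)], [298, 172, 5, 17, 59]), ([np.float64(121.9), np.float64(232.5)], [119, 226, 5, 13, 15])]
top yellow [([np.float64(211.2), np.float64(193.0)], [193, 176, 36, 38, 653])]
top blue [([np.float64(25.0), np.float64(124.6)], [0, 87, 54, 67, 1994]), ([np.float64(330.6), np.float64(203.9)], [280, 167, 93, 57, 1091]), ([np.float64(257.6), np.float64(179.0)], [250, 171, 16, 17, 230]), ([np.float64(321.8), np.float64(179.6)], [314, 177, 13, 6, 37])]
pin (array([ 551.5153538 , -100.1600094 ,   77.58259702]), np.float64(1.591405355511737))
pivot [ 501.97587089 -254.56795543   58.        ] knob [ 521.28753866 -186.67345346   98.        ] stand [519.51552421 124.94437181  70.        ]
```

View pics/c1.png

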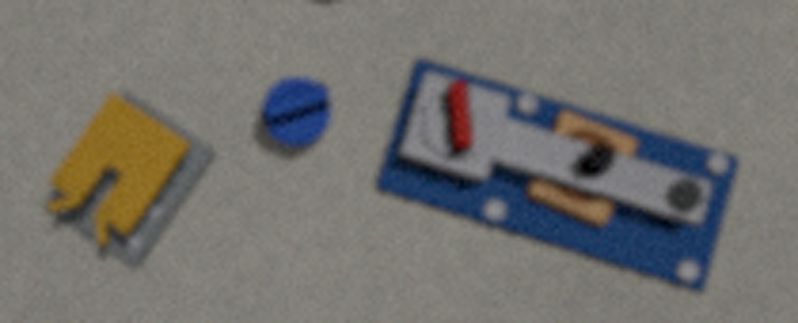

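The crop confirms the choice: the red handle stands in the eye of the steel bar at crop (460,115). The blue and purple pins are separate, and the stand's notch opens to the lower left. Next I'll move the wrist camera over the clamp.

{"api": "apply_moves", "payload": {
  "steps": [
    [1,-31,-36,-7,0,0,-0.89],
    [1,-28,-38,-7,0,0,-0.89],
    [1,-25,-40,-7,0,0,-0.89],
    [1,-22,-42,-7,0,0,0],
    [1,-22,-42,-7,0,0,0],
    [1,-22,-42,-7,0,0,0],
    [1,-22,-42,-7,0,0,0],
    [1,-22,-42,-7,0,0,0]
  ]
}}

```text
time: 0.9
tool_pos: [314.1, 246.2, 287.3]
tcp_rot: [-180.0, 0.0, -180.0]
ft_force: [1.5, 0.2, 0.6]
finger_gap: 85.3
grip_force: 0.0
```

{"api": "apply_moves", "payload": {
  "steps": [
    [1,-22,-42,-7,0,0,0],
    [1,-22,-42,-7,0,0,0],
    [1,-22,-42,-7,0,0,0],
    [1,-22,-42,-7,0,0,0],
    [1,-22,-42,-7,0,0,0],
    [1,-22,-42,-7,0,0,0],
    [1,-22,-42,-7,0,0,0],
    [1,0,0,0,0,0,0]
  ]
}}

```text
time: 1.7
tool_pos: [469.3, -50.7, 335.9]
tcp_rot: [-179.9, -0.0, 179.7]
ft_force: [-0.9, 1.4, -0.4]
finger_gap: 85.9
grip_force: 0.0
```

```bash
cat >> h.py <<'E'
def wrist(name):
    from bench import r
    s=r.sense();d=r.snapshot("wrist");T=Tw(s)@d["hand_eye"]
    np.savez(name+".npz",color=d["color"],depth=d["depth"],mtx=d["mtx"],T=T);cv2.imwrite(f"pics/{name}.png",d["color"])
    print(s["time"],s["tool_pos"].round(1),s["tcp_rot"].round(2),s["joint_pos"].round(1),s["ft_force"].round(1));return d
E
python3 -c "
from h import *
d=wrist('w1');print(d['hand_eye'].round(3),d['mtx'])"
```

```text
1.7 [469.3 -50.7 335.9] [-1.7991e+02 -4.0000e-02  1.7970e+02] [-1.23e+01 -1.36e+01  9.48e+01 -1.00e-01  9.88e+01 -1.02e+02] [-0.9  1.4 -0.4]
[[-1.00000e-03 -9.54000e-01 -2.99000e-01  7.68290e+01]
 [ 1.00000e+00 -1.00000e-03 -1.00000e-03 -1.80000e-02]
 [ 1.00000e-03 -2.99000e-01  9.54000e-01 -1.41687e+02]
 [ 0.00000e+00  0.00000e+00  0.00000e+00  1.00000e+00]] [[282.62518111   0.         255.7801191 ]
 [  0.         282.62518111 189.64254044]
 [  0.           0.           1.        ]]
```

View pics/w1.png

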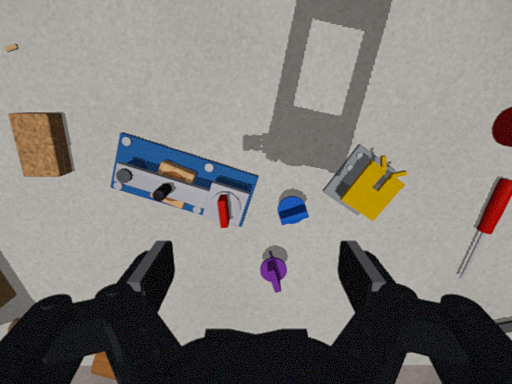

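The view shows the clamp with the handle at (224,211), knob (162,191), pivot (124,176) and the yellow notch plate at (373,190). I'll go closer over the pin for a second view.

{"api": "apply_moves", "payload": {
  "steps": [
    [1,-20,-12,30,0,0,0],
    [1,-20,-12,30,0,0,0],
    [1,-20,-12,30,0,0,0],
    [1,-20,-12,30,0,0,0],
    [1,0,0,0,0,0,0],
    [1,0,0,0,0,0,0],
    [1,0,0,0,0,0,0],
    [1,0,0,0,0,0,0]
  ]
}}

```text
time: 2.55
tool_pos: [548.5, -93.4, 218.5]
tcp_rot: [-180.0, 0.2, -179.9]
ft_force: [0.3, 0.4, -0.0]
finger_gap: 85.1
grip_force: 0.0
```

```bash
python3 - <<'E'
from h import *
wrist('w2')
for n in("w1","w2"):
    d=dict(np.load(n+".npz"))
    for c in("red","yellow","blue"):
        B,l=blobs(d["color"],c,60)
        for i,(a,b) in enumerate(B):
            if b[1]>300: continue
            print(n,c,list(a),list(map(int,b)))
E
```

```text
2.55 [548.5 -93.4 218.5] [-179.96    0.19 -179.94] [ -15.     0.9   93.5    0.    85.4 -105. ] [ 0.3  0.4 -0. ]
w1 red [np.float64(503.4), np.float64(127.3)] [493, 108, 19, 38, 521]
w1 red [np.float64(495.8), np.float64(205.9)] [477, 179, 35, 55, 900]
w1 red [np.float64(223.0), np.float64(210.8)] [218, 195, 11, 33, 265]
w1 yellow [np.float64(372.7), np.float64(189.7)] [341, 156, 66, 65, 1992]
w1 blue [np.float64(182.4), np.float64(164.8)] [111, 133, 147, 93, 2927]
w1 blue [np.float64(136.6), np.float64(191.6)] [121, 185, 35, 15, 192]
w1 blue [np.float64(291.8), np.float64(210.1)] [278, 196, 31, 29, 642]
w2 red [np.float64(248.4), np.float64(180.7)] [241, 158, 15, 47, 508]
w2 yellow [np.float64(465.8), np.float64(150.8)] [416, 100, 96, 98, 4661]
w2 blue [np.float64(184.5), np.float64(115.9)] [94, 73, 199, 86, 5013]
w2 blue [np.float64(124.1), np.float64(156.8)] [88, 138, 94, 44, 757]
w2 blue [np.float64(343.7), np.float64(183.1)] [322, 164, 50, 39, 1359]
w2 blue [np.float64(201.0), np.float64(180.6)] [183, 172, 36, 21, 266]
```

View pics/w2.png

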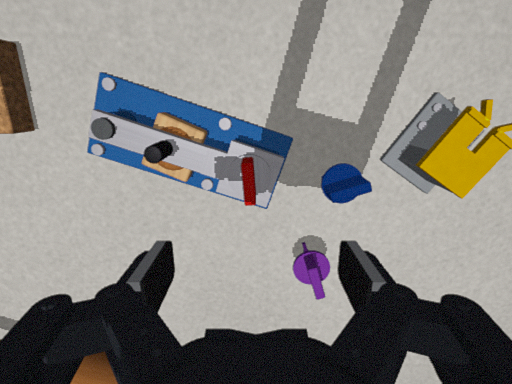

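In w2 the pin handle is at (249,181), the knob top at about (152,152) and the pivot at (102,128). The stand is partly cut off, so I'll take one close view over it.

{"api": "apply_moves", "payload": {
  "steps": [
    [1,6,44,0,0,0,0],
    [1,6,44,0,0,0,0],
    [1,6,44,0,0,0,0],
    [1,6,44,0,0,0,0],
    [1,6,44,0,0,0,0],
    [1,0,0,0,0,0,0],
    [1,0,0,0,0,0,0],
    [1,0,0,0,0,0,0]
  ]
}}

```text
time: 3.4
tool_pos: [518.2, 125.3, 217.0]
tcp_rot: [-180.0, 0.1, 180.0]
ft_force: [-0.3, -0.4, -0.1]
finger_gap: 84.9
grip_force: 0.0
```

```bash
python3 - <<'E'
from h import *
wrist('w3')
w1,w2,w3=[dict(np.load(n+".npz")) for n in("w1","w2","w3")]
# handle
for d,nm in((w1,'w1'),(w2,'w2')):
    B,l=blobs(d["color"],"red",60); i=min(B,key=lambda b:abs(b[0][0]-236))
    k=l[int(i[0][1]),int(i[0][0])]
    ys,xs=np.nonzero(l==k)
    P=np.array([onz(d,p,96)[:2] for p in zip(xs,ys)],np.float32)
    print(nm,"handle rect z96",cv2.minAreaRect(P))
print("pin meet",meet(ray(w1,(223,210.8)),ray(w2,(248.4,180.7))))
top=dict(np.load("top.npz"))
print("pin meet top",meet(ray(top,(300.2,180.1)),ray(w2,(248.4,180.7))))
# depth probes w2
for nm,p in(("handle",(249,165)),("pivot",(102,128)),("knob",(148,156)),("bar",(200,145)),("eye",(265,160))):
    z=np.median(w2["depth"][p[1]-1:p[1]+2,p[0]-1:p[0]+2]);o,v=ray(w2,p);print(nm,(o+v*z).round(1))
# yellow plate in each view
for d,nm in((w1,'w1'),(w3,'w3')):
    m=mask(d["color"],"yellow");c=max(cv2.findContours(m,0,1)[0],key=cv2.contourArea)[:,0]
    P=np.array([onz(d,p,70)[:2] for p in c],np.float32)
    print(nm,"plate",cv2.minAreaRect(P),cv2.minAreaRect(c.astype(np.float32))[0])
g=w3["color"];x,y=cv2.minAreaRect(c.astype(np.float32))[0];x,y=int(x),int(y)
cv2.imwrite("pics/c3.png",cv2.resize(np.ascontiguousarray(g[max(0,y-75):y+75,max(0,x-75):x+75]),None,fx=4,fy=4,interpolation=1));print(x-75,y-75)
# cut for w2 clamp
cv2.imwrite("pics/c2.png",cv2.resize(w2["color"][65:215,80:300],None,fx=3.6,fy=3.6,interpolation=1))
E
```

```text
3.4 [518.2 125.3 217. ] [-1.7998e+02  7.0000e-02  1.8000e+02] [  8.1  -2.6  97.1  -0.   85.4 -81.9] [-0.3 -0.4 -0.1]
w1 handle rect z96 ((544.5980834960938, -98.9069595336914), (49.96236801147461, 13.553711891174316), 4.061715602874756)
w2 handle rect z96 ((546.9142456054688, -100.78019714355469), (46.97247314453125, 11.224654197692871), 4.990625858306885)
pin meet (array([ 550.62728796, -101.47905731,   79.13941195]), np.float64(0.20632625357291248))
pin meet top (array([ 557.50831238, -102.6639164 ,   57.76175619]), np.float64(1.9519078140802564))
handle [ 530.6 -100.2   95.2]
pivot [ 498.8 -252.    63.9]
knob [ 521.6 -195.4   96.5]
bar [ 517.4 -153.8   56.1]
eye [533.5 -83.8  57.4]
w1 plate ((517.8558959960938, 128.43154907226562), (67.56089782714844, 87.847900390625), 55.59798812866211) (375.6719055175781, 187.2582244873047)
w3 plate ((518.0659790039062, 129.5615997314453), (64.19253540039062, 88.75758361816406), 55.28413009643555) (260.44329833984375, 175.943603515625)
185 100
```

View pics/c3.png

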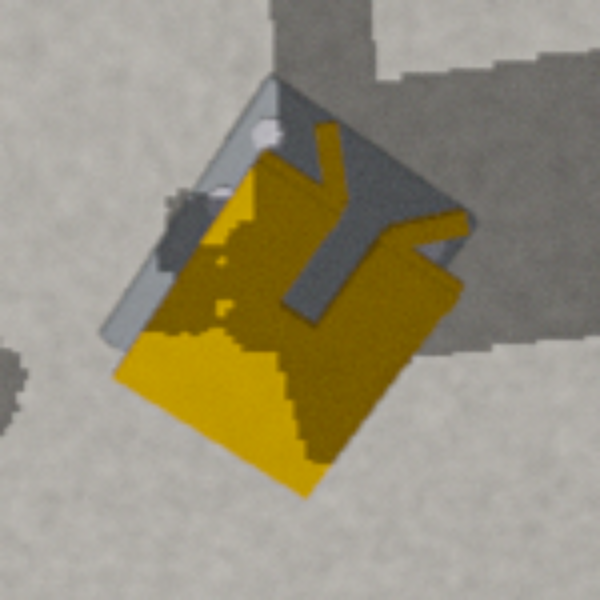

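View pics/c2.png

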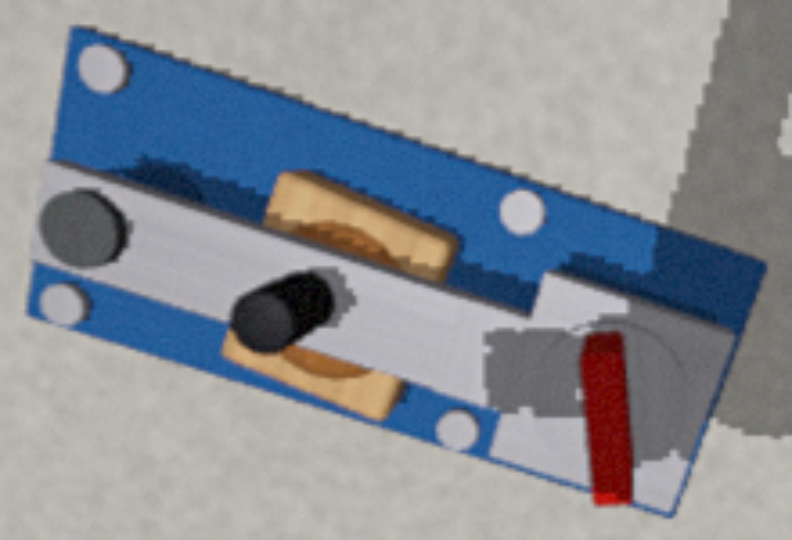

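c3 shows the notch end wall at crop (300,314), opening up-right with its flared guides. In c2 the handle's top face runs from (602,350) to (612,495), the knob top is at (262,320) and the pivot cap at (82,228).

```bash
python3 - <<'E'
from h import *
w1,w2,w3=[dict(np.load(n+".npz")) for n in("w1","w2","w3")]
c2=lambda x,y:((x+.5)/3.6+80-.5,(y+.5)/3.6+65-.5)
c3=lambda x,y:((x+.5)/4+185-.5,(y+.5)/4+100-.5)
for nm,p,z in(("hA",(603,357),96),("hB",(613,494),96),("knob",(262,320),98),("pivot",(82,228),64),("eyeNear",(548,272),58),("eyeFarR",(672,516),58),("eyeTopR",(733,333),58),("eyeBL",(490,455),58),("b1",(103,68),13),("b2",(522,211),13),("b3",(63,305),13),("b4",(458,430),13)):
    print(nm,onz(w2,c2(*p),z)[:2].round(1))
for nm,p in(("wallL",(282,302)),("wallR",(318,326)),("mouthL",(347,205)),("mouthR",(383,240)),("cFar",(307,497)),("cLeft",(115,376)),("cTop",(265,150)),("cRight",(463,287)),("gL",(327,124)),("gR",(470,222))):
    print(nm,onz(w3,c3(*p),70)[:2].round(1))
print("plate z",meet(ray(w1,(375.67,187.26)),ray(w3,(260.44,175.94))))
for p in((270,190),(262,205)):
    o,v=ray(w3,p);print((o+v*w3["depth"][p[1],p[0]]).round(1))
# red handle: top face only (bright) by depth
B,l=blobs(w2["color"],"red",60);m=l==l[180,249]
ys,xs=np.nonzero(m);Q=[]
for x,y in zip(xs,ys):
    o,v=ray(w2,(x,y));q=o+v*w2["depth"][y,x]
    if q[2]>91: Q.append(q[:2])
print(len(Q),cv2.minAreaRect(np.array(Q,np.float32)))
E
```

```text
hA [ 529.2 -102. ]
hB [567.8 -99.6]
knob [ 519.  -190.4]
pivot [ 498.7 -251.5]
eyeNear [ 512.  -119.2]
eyeFarR [589.1 -81.8]
eyeTopR [530.2 -64.1]
eyeBL [ 568.7 -138.8]
b1 [ 453.2 -263.8]
b2 [ 497.9 -131.2]
b3 [ 529.3 -289.5]
b4 [ 573.9 -156.5]
wallL [516.2 124.3]
wallR [522.7 133.8]
mouthL [490.5 141. ]
mouthR [499.6 150.5]
cFar [572.2 131.2]
cLeft [536.7  79.4]
cTop [476.5 120.1]
cRight [512.1 171.8]
gL [470.  135.7]
gR [494.9 172.8]
plate z (array([517.94839129, 129.91500146,  67.41181457]), np.float64(0.41983834858519115))
[533.3 140.3  67.9]
[550.  131.7  69.2]
460 ((520.8795166015625, -101.09117889404297), (13.226767539978027, 99.57876586914062), 88.76565551757812)
```

Estimates so far:
- **Pin axis:** (549.5,-101), handle yaw about 4°.
- **Clamp:** yaw -18.6°, pivot (498.7,-251.5).
- **Notch seat:** (515.3,131.7), direction into the notch -34.6°.

Measured heights agree with the text to within 3 mm. Next I'll go above the pin.

{"api": "apply_moves", "payload": {
  "steps": [
    [1,-5.2,-37.7,10,0,0,0],
    [1,-5.2,-37.7,10,0,0,0],
    [1,-5.2,-37.7,10,0,0,0],
    [1,-5.2,-37.7,10,0,0,0],
    [1,-5.2,-37.7,10,0,0,0],
    [1,-5.2,-37.7,10,0,0,0],
    [1,0,0,30,0,0,-0.8],
    [1,0,0,0,0,0,0]
  ]
}}

```text
time: 4.25
tool_pos: [546.0, -102.1, 122.2]
tcp_rot: [179.9, -0.4, -176.2]
ft_force: [-1.5, 0.0, -1.3]
finger_gap: 85.7
grip_force: 0.0
```

{"api": "apply_moves", "payload": {
  "steps": [
    [1,0,0,0,0,0,0],
    [1,0,0,0,0,0,0],
    [1,0,0,0,0,0,0],
    [1,0,0,0,0,0,0],
    [1,0,0,0,0,0,0],
    [1,0,0,0,0,0,0],
    [1,0,0,0,0,0,0],
    [1,0,0,0,0,0,0]
  ]
}}

```text
time: 5.05
tool_pos: [549.2, -100.1, 126.3]
tcp_rot: [180.0, -0.0, -176.0]
ft_force: [-0.5, -0.6, -0.2]
finger_gap: 85.4
grip_force: 0.0
```

{"api": "apply_moves", "payload": {
  "steps": [
    [1,0,-0.8,20,0,0,0],
    [1,0,0,20,0,0,0],
    [1,0,0,14,0,0,0],
    [1,0,0,5,0,0,0],
    [1,0,0,0,0,0,0],
    [1,0,0,0,0,0,0],
    [-1,0,0,0,0,0,0],
    [-1,0,0,0,0,0,0]
  ],
  "squeeze": 60
}}

```text
time: 5.85
tool_pos: [549.9, -101.2, 68.3]
tcp_rot: [-180.0, 0.1, -176.0]
ft_force: [0.1, -0.1, -0.9]
finger_gap: 58.9
grip_force: 0.0
```

{"api": "apply_moves", "payload": {
  "steps": [
    [-1,0,0,0,0,0,0],
    [-1,0,0,0,0,0,0],
    [-1,0,0,0,0,0,0],
    [-1,0,0,0,0,0,0],
    [-1,0,0,0,0,0,0],
    [-1,0,0,0,0,0,0],
    [-1,0,0,0,0,0,0],
    [-1,0,0,0,0,0,0]
  ]
}}

```text
time: 6.65
tool_pos: [549.4, -101.0, 67.5]
tcp_rot: [-180.0, 0.0, -176.0]
ft_force: [0.6, 0.2, 3.2]
finger_gap: 11.2
grip_force: 59.4
```

```bash
python3 -c "
from bench import r
s=r.sense();print({k:v if k in('time','finger_gap','grip_force') else v.round(2) for k,v in s.items() if k not in('qd','joint_efforts')})"
```

```text
{'time': 6.65, 'joint_pos': array([ -15.68,    9.15,  101.19,    0.  ,   69.63, -109.69]), 'tool_pos': array([ 549.45, -101.03,   67.55]), 'tcp_rot': array([-1.7999e+02,  2.0000e-02, -1.7599e+02]), 'ft_force': array([0.59, 0.21, 3.19]), 'wrist_torque': array([ 0.04,  0.04, -0.03]), 'grip_force': 59.3878573179245, 'finger_gap': 11.173555239614137}
```

{"api": "apply_moves", "payload": {
  "steps": [
    [-1,0,0,0,0,0,0.9],
    [-1,0,0,0,0,0,0.9],
    [-1,0,0,0,0,0,0.9],
    [-1,0,0,0,0,0,0.9],
    [-1,0,0,0,0,0,0.9],
    [-1,0,0,0,0,0,0.9],
    [-1,0,0,0,0,0,0.9],
    [-1,0,0,0,0,0,0.9]
  ]
}}

```text
time: 7.45
tool_pos: [549.5, -101.0, 67.6]
tcp_rot: [180.0, 0.0, 147.8]
ft_force: [0.1, 0.3, 3.6]
finger_gap: 10.9
grip_force: 59.6
```

{"api": "apply_moves", "payload": {
  "steps": [
    [-1,0,0,0,0,0,0],
    [-1,0,0,0,0,0,0],
    [-1,0,0,-1.5,0,0,0],
    [-1,0,0,-1.5,0,0,0],
    [-1,0,0,-1.5,0,0,0],
    [-1,0,0,-0.5,0,0,0],
    [-1,0,0,0,0,0,0],
    [-1,0,0,0,0,0,0]
  ]
}}

```text
time: 8.25
tool_pos: [549.2, -101.0, 72.2]
tcp_rot: [-180.0, -0.0, 148.0]
ft_force: [0.1, 0.2, -1.8]
finger_gap: 11.2
grip_force: 58.8
```

{"api": "apply_moves", "payload": {
  "steps": [
    [-1,0,0,-1,0,0,0],
    [-1,0,0,-1,0,0,0],
    [-1,0,0,-1,0,0,0],
    [-1,0,0,0,0,0,0],
    [-1,0,0,0,0,0,0],
    [-1,0,0,0,0,0,0],
    [-1,0,0,0,0,0,0],
    [-1,0,0,0,0,0,0]
  ]
}}

```text
time: 9.05
tool_pos: [549.2, -101.0, 75.3]
tcp_rot: [-180.0, -0.0, 148.0]
ft_force: [-0.0, 0.2, -1.4]
finger_gap: 11.1
grip_force: 58.8
```

{"api": "apply_moves", "payload": {
  "steps": [
    [-1,0,0,-1.5,0,0,0],
    [-1,0,0,-1.5,0,0,0],
    [-1,0,0,-1.5,0,0,0],
    [-1,0,0,-1.5,0,0,0],
    [-1,0,0,-1.5,0,0,0],
    [-1,0,0,-1.5,0,0,0],
    [-1,0,0,-1.5,0,0,0],
    [-1,0,0,-1.5,0,0,0]
  ]
}}

```text
time: 9.85
tool_pos: [549.2, -101.0, 87.4]
tcp_rot: [-180.0, 0.0, 148.0]
ft_force: [0.1, -0.7, -1.6]
finger_gap: 11.6
grip_force: 58.8
```

```bash
python3 - <<'E'
from h import *
wrist('w5')
d=dict(np.load('w5.npz'))
cv2.imwrite("pics/c5.png",cv2.resize(d["color"][80:280,130:390],None,fx=3,fy=3,interpolation=1))
E
```

```text
9.85 [ 549.2 -101.    87.4] [-180.      0.    148.01] [-15.7   7.7 100.5  -0.   71.8 -73.7] [ 0.1 -0.7 -1.6]
```

View pics/c5.png

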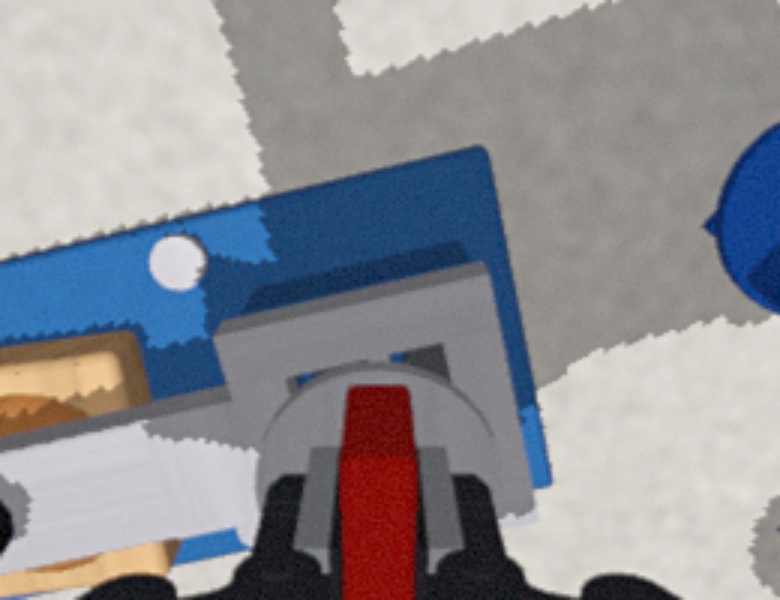

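c5 shows the pin's flange raised above the eye, with the hole visible behind it at crop (370,370). No pull force was felt, so the pin is free. I'll draw it out and carry it towards the stand.

{"api": "apply_moves", "payload": {
  "steps": [
    [-1,0,0,-4,0,0,0],
    [-1,0,0,-4,0,0,0],
    [-1,0,0,-4,0,0,0],
    [-1,0,0,-4,0,0,0],
    [-1,0,0,-4,0,0,0],
    [-1,0,0,-4,0,0,0],
    [-1,0,0,-30,0,0,0],
    [-1,0,0,-30,0,0,0.52]
  ]
}}

```text
time: 10.7
tool_pos: [548.2, -100.7, 171.1]
tcp_rot: [-179.9, -0.1, 145.4]
ft_force: [0.3, -0.2, -1.7]
finger_gap: 10.8
grip_force: 58.9
```

{"api": "apply_moves", "payload": {
  "steps": [
    [-1,27.8,21.5,0,0,0,0],
    [-1,27.8,21.5,0,0,0,0],
    [-1,27.8,21.5,0,0,0,0],
    [-1,27.8,21.5,0,0,0,0],
    [-1,27.8,21.5,0,0,0,0],
    [-1,27.8,21.5,0,0,0,0],
    [-1,27.8,21.5,0,0,0,0],
    [-1,27.8,21.5,0,0,0,0]
  ]
}}

```text
time: 11.5
tool_pos: [463.2, 168.2, 171.7]
tcp_rot: [180.0, 0.0, 145.4]
ft_force: [-0.2, -0.1, -2.3]
finger_gap: 10.9
grip_force: 58.9
```

{"api": "apply_moves", "payload": {
  "steps": [
    [-1,0,0,20,0,0,0],
    [-1,0,0,20,0,0,0],
    [-1,0,0,0,0,0,0],
    [-1,0,0,0,0,0,0],
    [-1,0,0,0,0,0,0],
    [-1,0,0,0,0,0,0],
    [-1,0,0,0,0,0,0],
    [-1,0,0,0,0,0,0]
  ]
}}

```text
time: 12.3
tool_pos: [464.2, 166.8, 131.8]
tcp_rot: [180.0, 0.0, 145.4]
ft_force: [0.3, -0.1, -1.3]
finger_gap: 10.9
grip_force: 58.8
```

```bash
python3 - <<'E'
from h import *
wrist('w6')
d=dict(np.load('w6.npz'))
cv2.imwrite("pics/c6.png",cv2.resize(d["color"][100:384,110:410],None,fx=2.1,fy=2.1,interpolation=1))
E
```

```text
12.3 [464.2 166.8 131.8] [1.7997e+02 3.0000e-02 1.4539e+02] [ 13.8  -5.2 108.7   0.   76.5 -41.6] [ 0.3 -0.1 -1.3]
```

View pics/c6.png

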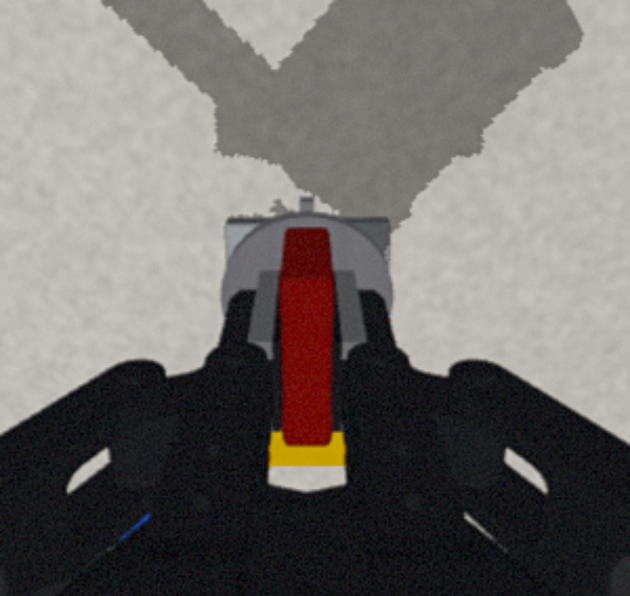

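c6 shows the pin hanging upright with its handle centred at crop column 306. The stand is centred beneath the line of motion at column 308, so it is laterally aligned. I'll lower it to insertion height and slide in.

{"api": "apply_moves", "payload": {
  "steps": [
    [-1,0,0,16,0,0,0],
    [-1,0,0,14.8,0,0,0],
    [-1,0,0,0,0,0,0],
    [-1,-5,0,0,0,0,0],
    [-1,-5,0,0,0,0,0],
    [-1,-5,0,0,0,0,0],
    [-1,-5,0,0,0,0,0],
    [-1,0,0,0,0,0,0]
  ]
}}

```text
time: 13.15
tool_pos: [481.2, 155.1, 100.9]
tcp_rot: [180.0, 0.0, 145.4]
ft_force: [-0.4, -0.8, -1.7]
finger_gap: 10.9
grip_force: 58.9
```

{"api": "apply_moves", "payload": {
  "steps": [
    [-1,-5,0,0,0,0,0],
    [-1,-5,0,0,0,0,0],
    [-1,-5,0,0,0,0,0],
    [-1,-5,0,0,0,0,0],
    [-1,-5,0,0,0,0,0],
    [-1,0,0,0,0,0,0],
    [-1,0,0,0,0,0,0],
    [-1,0,0,0,0,0,0]
  ]
}}

```text
time: 13.95
tool_pos: [500.7, 141.4, 100.4]
tcp_rot: [-180.0, -0.0, 145.4]
ft_force: [0.4, 0.6, -1.8]
finger_gap: 11.1
grip_force: 58.9
```

```bash
python3 -c "
from bench import r
for i in range(1):
    s=r.sense();print({k:v if k in('time','finger_gap','grip_force') else v.round(2) for k,v in s.items() if k not in('qd','joint_efforts')})"
```

```text
{'time': 13.95, 'joint_pos': array([ 10.12,   1.11, 106.03,   0.  ,  72.88, -45.29]), 'tool_pos': array([500.68, 141.42, 100.41]), 'tcp_rot': array([-1.7999e+02, -1.0000e-02,  1.4541e+02]), 'ft_force': array([ 0.35,  0.58, -1.85]), 'wrist_torque': array([-0.03,  0.01,  0.02]), 'grip_force': 58.856602907180786, 'finger_gap': 11.077501788191242}
```

{"api": "apply_moves", "payload": {
  "steps": [
    [-1,-4,0,0,0,0,0],
    [-1,-4,0,0,0,0,0],
    [-1,-4,0,0,0,0,0],
    [-1,-2,0,0,0,0,0],
    [-1,-1,0,0,0,0,0],
    [-1,0,0,0,0,0,0],
    [-1,0,0,0,0,0,0],
    [-1,0,0,0,0,0,0]
  ]
}}

```text
time: 14.75
tool_pos: [513.1, 132.9, 100.5]
tcp_rot: [-180.0, -0.0, 145.4]
ft_force: [0.1, -0.8, -1.6]
finger_gap: 11.0
grip_force: 58.9
```

{"api": "apply_moves", "payload": {
  "steps": [
    [-1,-1,0,0,0,0,0],
    [-1,-0.5,0,0,0,0,0],
    [-1,-0.5,0,0,0,0,0],
    [-1,0,0,0,0,0,0],
    [-1,0,0,0,0,0,0],
    [-1,0,0,0,0,0,0],
    [-1,0,0,0,0,0,0],
    [-1,0,0,0,0,0,0]
  ]
}}

```text
time: 15.55
tool_pos: [514.8, 131.7, 100.5]
tcp_rot: [-180.0, -0.0, 145.4]
ft_force: [0.7, 0.0, -0.9]
finger_gap: 10.9
grip_force: 58.9
```

{"api": "apply_moves", "payload": {
  "steps": [
    [-1,-0.5,0,0,0,0,0],
    [-1,-0.5,0,0,0,0,0],
    [-1,0,0,0,0,0,0],
    [-1,0,0,0,0,0,0],
    [-1,0,0,0,0,0,0],
    [-1,0,0,0,0,0,0],
    [-1,0,0,0,0,0,0],
    [-1,0,0,0,0,0,0]
  ]
}}

```text
time: 16.35
tool_pos: [515.7, 131.1, 100.5]
tcp_rot: [180.0, 0.0, 145.4]
ft_force: [-0.2, -0.6, -2.1]
finger_gap: 10.8
grip_force: 58.9
```

{"api": "apply_moves", "payload": {
  "steps": [
    [-1,-0.5,0,0,0,0,0],
    [-1,-0.5,0,0,0,0,0],
    [-1,0,0,0,0,0,0],
    [-1,0,0,0,0,0,0],
    [-1,0,0,0,0,0,0],
    [-1,0,0,0,0,0,0],
    [-1,0,0,0,0,0,0],
    [-1,0,0,0,0,0,0]
  ]
}}

```text
time: 17.15
tool_pos: [516.4, 130.6, 100.4]
tcp_rot: [-180.0, -0.0, 145.4]
ft_force: [-2.1, 1.5, -0.6]
finger_gap: 10.9
grip_force: 58.9
```

Light contact with the end wall. Now I'll lower it.

{"api": "apply_moves", "payload": {
  "steps": [
    [-1,0.5,0,1,0,0,0],
    [-1,0,0,1,0,0,0],
    [-1,0,0,1,0,0,0],
    [-1,0,0,1,0,0,0],
    [-1,0,0,1,0,0,0],
    [-1,0,0,0,0,0,0],
    [-1,0,0,0,0,0,0],
    [-1,0,0,0,0,0,0]
  ]
}}

```text
time: 17.95
tool_pos: [516.2, 130.8, 95.5]
tcp_rot: [180.0, 0.0, 145.4]
ft_force: [0.5, -0.3, -1.7]
finger_gap: 11.3
grip_force: 59.0
```

{"api": "apply_moves", "payload": {
  "steps": [
    [-1,0,0,0.6,0,0,0],
    [-1,0,0,0.6,0,0,0],
    [-1,0,0,0.4,0,0,0],
    [-1,0,0,0,0,0,0],
    [-1,0,0,0,0,0,0],
    [-1,0,0,0,0,0,0],
    [-1,0,0,0,0,0,0],
    [-1,0,0,0,0,0,0]
  ]
}}

```text
time: 18.75
tool_pos: [516.1, 130.8, 93.9]
tcp_rot: [180.0, 0.0, 145.4]
ft_force: [0.1, 0.3, -1.8]
finger_gap: 11.4
grip_force: 59.0
```

{"api": "apply_moves", "payload": {
  "steps": [
    [-1,0,0,0.5,0,0,0],
    [-1,0,0,0.5,0,0,0],
    [-1,0,0,0,0,0,0],
    [-1,0,0,0,0,0,0],
    [-1,0,0,0,0,0,0],
    [-1,0,0,0,0,0,0],
    [-1,0,0,0,0,0,0],
    [-1,0,0,0,0,0,0]
  ]
}}

```text
time: 19.55
tool_pos: [516.2, 130.9, 93.6]
tcp_rot: [180.0, 0.0, 145.4]
ft_force: [-3.5, -0.7, 5.0]
finger_gap: 10.7
grip_force: 59.9
```

Seated: 5 N up at z = 93.6, as predicted. I'll release, retreat and look.

{"api": "apply_moves", "payload": {
  "steps": [
    [1,0,0,-0.4,0,0,0],
    [1,0,0,0,0,0,0],
    [1,0,0,0,0,0,0],
    [1,0,0,0,0,0,0],
    [1,0,0,0,0,0,0],
    [1,0,0,0,0,0,0],
    [1,0,0,-10,0,0,0],
    [1,0,0,-20,0,0,0]
  ]
}}

```text
time: 20.35
tool_pos: [514.7, 130.6, 122.3]
tcp_rot: [-179.9, -0.1, 145.4]
ft_force: [-0.1, -0.3, 1.6]
finger_gap: 85.4
grip_force: 0.0
```

{"api": "apply_moves", "payload": {
  "steps": [
    [1,0,0,-20,0,0,0],
    [1,0,0,-20,0,0,0],
    [1,0,0,-20,0,0,0],
    [1,0,0,-20,0,0,0],
    [1,0,0,0,0,0,0],
    [1,0,0,0,0,0,0],
    [1,0,0,0,0,0,0],
    [1,0,0,0,0,0,0]
  ]
}}

```text
time: 21.15
tool_pos: [515.3, 130.7, 202.0]
tcp_rot: [-179.9, -0.1, 145.4]
ft_force: [-0.1, 0.2, -0.0]
finger_gap: 85.3
grip_force: 0.0
```

```bash
python3 - <<'E'
from h import *
wrist('w7')
d=dict(np.load('w7.npz'))
cv2.imwrite("pics/c7.png",cv2.resize(d["color"][90:270,140:380],None,fx=3,fy=3,interpolation=1))
for nm,p in (("handle",(256,170)),("flangeL",(240,175)),("flangeR",(272,175))):
    o,v=ray(d,p);print(nm,(o+v*d["depth"][p[1],p[0]]).round(1))
E
```

```text
21.15 [515.3 130.7 202. ] [-1.7991e+02 -9.0000e-02  1.4541e+02] [  8.7  -2.1  98.2  -0.   84.  -46.7] [-0.1  0.2 -0. ]
handle [498.4 142.  107.6]
flangeL [497.7 124.4  88.1]
flangeR [514.8 148.9  87.4]
```

View pics/c7.png

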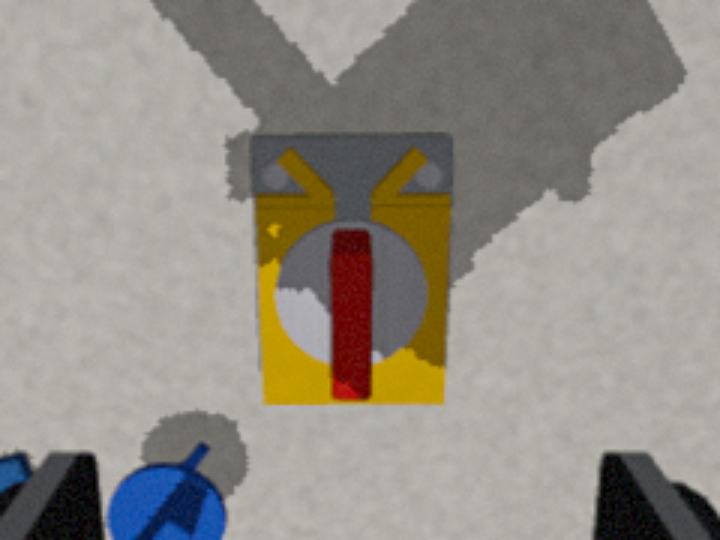

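c7 shows the pin upright in the notch: flange at crop (352,292), behind the lip line at row 205, flange top measured at z ≈ 88. Now the bar, first travelling to the knob and turning the tool in line with it.

{"api": "apply_moves", "payload": {
  "steps": [
    [1,-23.2,-32.7,0,0,0,0],
    [1,-23.2,-32.7,0,0,0,0],
    [1,-23.2,-32.7,0,0,0,0],
    [1,-23.2,-32.7,0,0,0,0],
    [1,-23.2,-32.7,0,0,0,0],
    [1,-23.2,-32.7,0,0,0,0],
    [1,-23.2,-32.7,0,0,0,0],
    [1,-23.2,-32.7,0,0,0,0]
  ]
}}

```text
time: 22.0
tool_pos: [519.8, -191.4, 202.6]
tcp_rot: [-180.0, -0.1, 145.4]
ft_force: [0.5, 1.2, -0.1]
finger_gap: 84.8
grip_force: 0.0
```

{"api": "apply_moves", "payload": {
  "steps": [
    [1,0,0,0,0,0,0.925],
    [1,0,0,0,0,0,0.925],
    [1,0,0,0,0,0,0.925],
    [1,0,0,0,0,0,0.925],
    [1,0,0,0,0,0,0.925],
    [1,0,0,0,0,0,0.925],
    [1,0,0,0,0,0,0.925],
    [1,0,0,0,0,0,0.925]
  ]
}}

```text
time: 22.8
tool_pos: [520.0, -189.7, 202.4]
tcp_rot: [-179.9, -0.1, 108.2]
ft_force: [-0.5, 0.2, -0.2]
finger_gap: 85.6
grip_force: 0.0
```

{"api": "apply_moves", "payload": {
  "steps": [
    [1,0,0,0,0,0,0.925],
    [1,0,0,0,0,0,0.925],
    [1,0,0,0,0,0,0.925],
    [1,0,0,0,0,0,0.925],
    [1,0,0,0,0,0,0.925],
    [1,0,0,0,0,0,0.925],
    [1,0,0,0,0,0,0.925],
    [1,0,0,0,0,0,0.925]
  ]
}}

```text
time: 23.6
tool_pos: [520.0, -189.7, 202.4]
tcp_rot: [-179.9, -0.0, 71.2]
ft_force: [0.1, 0.1, 0.1]
finger_gap: 85.2
grip_force: 0.0
```

{"api": "apply_moves", "payload": {
  "steps": [
    [1,0,0,0,0,0,0],
    [1,0,0,0,0,0,0],
    [1,0,0,0,0,0,0],
    [1,0,0,0,0,0,0],
    [1,0,0,0,0,0,0],
    [1,0,0,0,0,0,0],
    [1,0,0,0,0,0,0],
    [1,0,0,0,0,0,0]
  ]
}}

```text
time: 24.4
tool_pos: [520.4, -189.9, 203.3]
tcp_rot: [180.0, 0.0, 71.4]
ft_force: [-0.0, 0.2, 0.0]
finger_gap: 85.2
grip_force: 0.0
```

```bash
python3 - <<'E'
from h import *
wrist('w8')
d=dict(np.load('w8.npz'))
# dark round knob near the tool axis: dark pixels whose depth point lies at z 90..102
g=cv2.cvtColor(d["color"],cv2.COLOR_BGR2GRAY)
Q=[]
for y in range(100,230):
    for x in range(190,330):
        z=d["depth"][y,x]
        if z>0 and g[y,x]<90:
            o,v=ray(d,(x,y));q=o+v*z
            if 93<q[2]<103:Q.append([*q,x,y])
Q=np.array(Q);print(len(Q),np.median(Q,0).round(1),cv2.minEnclosingCircle(Q[:,:2].astype(np.float32)))
E
```

```text
24.4 [ 520.4 -189.9  203.3] [180.     0.    71.42] [-25.4   1.2  94.8   0.   84.   -6.8] [-0.   0.2  0. ]
273 [ 520.4 -190.    97.   256.   188. ] ((520.12060546875, -190.70404052734375), 8.723470687866211)
```

The knob is at (520.2,-190.3), top z 97, right under the tool. I'll descend, grip it and swing.

{"api": "apply_moves", "payload": {
  "steps": [
    [1,0,0,30,0,0,0],
    [1,0,0,30,0,0,0],
    [1,0,0,30,0,0,0],
    [1,0,0,24,0,0,0],
    [1,0,0,12,0,0,0],
    [1,0,0,5,0,0,0],
    [1,0,0,0,0,0,0],
    [-1,0,0,0,0,0,0]
  ],
  "squeeze": 40
}}

```text
time: 25.25
tool_pos: [521.4, -190.3, 73.8]
tcp_rot: [179.9, 0.0, 71.4]
ft_force: [-0.7, 0.1, 0.1]
finger_gap: 73.1
grip_force: 0.0
```

{"api": "apply_moves", "payload": {
  "steps": [
    [-1,0,0,0,0,0,0],
    [-1,0,0,0,0,0,0],
    [-1,0,0,0,0,0,0],
    [-1,0,0,0,0,0,0],
    [-1,0,0,0,0,0,0],
    [-1,0,0,0,0,0,0],
    [-1,0,0,0,0,0,0],
    [-1,0,0,0,0,0,0]
  ]
}}

```text
time: 26.05
tool_pos: [520.9, -190.1, 72.9]
tcp_rot: [179.9, 0.0, 71.4]
ft_force: [1.3, 0.0, 5.3]
finger_gap: 17.1
grip_force: 39.3
```

{"api": "apply_moves", "payload": {
  "steps": [
    [-1,-0.13,4.08,0,0,0,0.72],
    [-1,-0.13,4.08,0,0,0,0.72],
    [-1,-0.13,4.08,0,0,0,0.72],
    [-1,-0.13,4.08,0,0,0,0.72],
    [-1,-0.13,4.08,0,0,0,0.72],
    [-1,-0.13,4.08,0,0,0,0.72],
    [-1,-0.13,4.08,0,0,0,0.72],
    [-1,-0.13,4.08,0,0,0,0.72]
  ]
}}

```text
time: 26.85
tool_pos: [548.1, -207.6, 72.9]
tcp_rot: [180.0, -0.0, 42.5]
ft_force: [0.4, 0.5, 6.4]
finger_gap: 16.7
grip_force: 39.6
```

Low forces and following the arc. I'll continue.

{"api": "apply_moves", "payload": {
  "steps": [
    [-1,-0.13,4.08,0,0,0,0.72],
    [-1,-0.13,4.08,0,0,0,0.72],
    [-1,-0.13,4.08,0,0,0,0.72],
    [-1,-0.13,4.08,0,0,0,0.72],
    [-1,-0.13,4.08,0,0,0,0.72],
    [-1,-0.13,4.08,0,0,0,0.72],
    [-1,-0.13,4.08,0,0,0,0.72],
    [-1,-0.13,4.08,0,0,0,0.72]
  ]
}}

```text
time: 27.65
tool_pos: [563.8, -236.2, 72.9]
tcp_rot: [179.9, -0.1, 13.7]
ft_force: [3.5, -0.6, 4.4]
finger_gap: 16.7
grip_force: 39.4
```

{"api": "apply_moves", "payload": {
  "steps": [
    [-1,-0.13,4.08,0,0,0,0.72],
    [-1,-0.13,4.08,0,0,0,0.72],
    [-1,-0.13,4.08,0,0,0,0.72],
    [-1,-0.13,4.08,0,0,0,0.72],
    [-1,-0.13,4.08,0,0,0,0.72],
    [-1,-0.13,4.08,0,0,0,0.72],
    [-1,-0.13,4.08,0,0,0,0.72],
    [-1,-0.13,4.08,0,0,0,0.72]
  ]
}}

```text
time: 28.45
tool_pos: [563.8, -269.0, 72.9]
tcp_rot: [180.0, -0.2, -15.1]
ft_force: [6.9, -2.4, 1.2]
finger_gap: 16.8
grip_force: 39.1
```

{"api": "apply_moves", "payload": {
  "steps": [
    [1,0,0,0,0,0,0],
    [1,0,0,0,0,0,0],
    [1,0,0,0,0,0,0],
    [1,0,0,0,0,0,0],
    [1,0,0,0,0,0,0],
    [1,0,0,0,0,0,0],
    [1,0,0,-20,0,0,0],
    [1,0,0,-30,0,0,0]
  ]
}}

```text
time: 29.25
tool_pos: [560.6, -267.2, 120.1]
tcp_rot: [-179.9, 0.3, -15.0]
ft_force: [0.4, -0.4, 0.7]
finger_gap: 85.4
grip_force: 0.0
```

{"api": "apply_moves", "payload": {
  "steps": [
    [1,0,0,-40,0,0,0],
    [1,0,0,-40,0,0,0],
    [1,0,0,-40,0,0,0],
    [1,0,0,-30,0,0,0],
    [1,0,0,0,0,0,0],
    [1,0,0,0,0,0,0],
    [1,0,0,0,0,0,0],
    [1,0,0,0,0,0,0]
  ]
}}

```text
time: 30.05
tool_pos: [561.6, -267.8, 270.1]
tcp_rot: [-179.9, 0.2, -15.0]
ft_force: [0.3, -0.0, 0.3]
finger_gap: 85.6
grip_force: 0.0
```

```bash
python3 - <<'E'
from h import *
from bench import r
print(r.sense()["ft_force"].round(1),r.sense()["tool_pos"].round(1))
d=r.snapshot("scene");cv2.imwrite("pics/end.png",cv2.resize(d["color"][120:260,100:400],None,fx=2.6,fy=2.6))
E
```

```text
[ 0.3 -0.   0.3] [ 561.6 -267.8  270.1]
```

View pics/end.png

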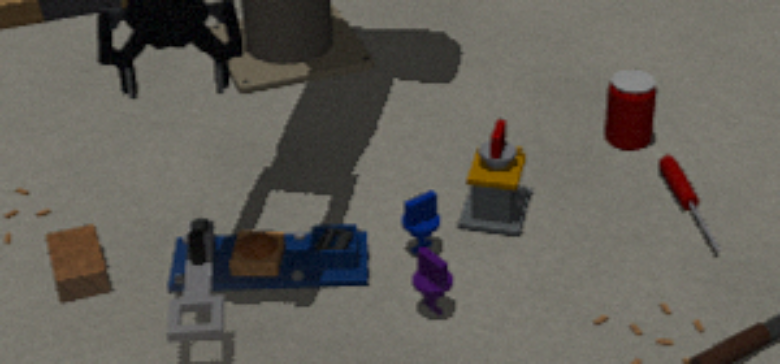

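The final view shows the pin upright in the stand at (500,150) and the bar swung open at (197,290). The blank lies free at (257,252), the other objects look undisturbed, and the gripper is clear. Handing in.

```bash
python3 -c "
from bench import r
print(r.hand_in())"
```

```text
the job is handed in; nothing more can be done
None
```

The job is handed in: the pin is parked upright in the notch behind its lip, the bar is swung open about 86° with the blank free under it, and it took about 30 s; the hand-in gave no verdict.

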